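# Set and lock the length stop of a plank cutter

### The arm

A 6-joint arm with a two-finger parallel gripper is mounted at the origin on the work surface. World frame = base frame: x ahead of the robot, y to its left, z up, the work surface at z = 0. Lengths are in m, angles in rad, forces in N, time in s.
With the tool pointing down it reaches from about 0.25 to 0.8 m from the base axis. Payload 8.5 kg.
Tool frame: the origin (TCP) lies on the mounting face of the last link; the fingertips stand 173 mm ahead of it and the grasp point (between the pads) lies 155 mm ahead of it; z points along the fingers, y is the direction in which the jaws open and shut (so a half turn about z gives the same grasp; the last joint's range is limited). The gripper opens to 85 mm and grips with 20 to 120 N. Pads are 22 mm wide; open, the fingers measure 114 mm over their backs; the gripper's body (76 mm by 85 mm) begins 54 mm behind the grasp point. The pads swing forward as they close: fully open they stand 13 mm farther back than shut.
Start: joints at [1.241, 0.238, -0.013, 1.319, 0, 1.571], TCP at [0.17, 0.497, 0.405] pointing down, gripper open.
Joint ranges: [-2.66, 2.66], [-1.03, 1.9], [-1.14, 1.46], [-1.82, 2.27], [-1.45, 1.34], [-3.14, 3.14]. Speed limits (rad/s): [2.22, 2.22, 2.79, 3.14, 3.14, 3.14].

### API

Orientations are given as a unit quaternion [w, x, y, z].
In Python, from plant import readout, cams, workorder gives the robot as it stands. The module is installed in compiled form; this text tells all that it offers.
- The arm moves only by the tool apply_moves, never from a script. Its argument "increments" is one flat list of numbers, 6 for each row, row after row: the shift along the tool's x, y, z in mm, then the turn, a rotation vector about the tool's x, y, z in rad. A call has exactly 8 rows; each row shifts and turns the pose as measured when the row begins, along the tool's axes as they then stand; what a row does not reach is not made up. A row lasts 1/10 s, in which the tool goes at most 50 mm and 8.59 degrees, less where a joint would pass 70% of its speed; a pose out of reach is approached as far as the arm can. A call with a gripper value outside its range is refused whole. "claw" is the opening in per cent of the stroke, from 0 (shut) to 100 (fully open), set as the call begins (left out, the last holds). The fingers move at their own pace and stop on an object; "newtons" is the grip in N (left out, the last holds). Time passes only in rows, so rows that do not move let the fingers close, or fill a call up. It gives the time, the measured TCP pose, the force and the opening at its end, in the units of the state.
- readout.state(): the state, without advancing time (a new reading comes with each control period).
- cams.snapshot(name): name is "side" or "top"; returns the picture (384x512x3 uint8, red, green, blue); there is no depth.
- cams.camera_info(name): a dict with "vfov" (degrees; the focal length in pixels is half the picture's height over the tangent of half this angle, whatever the lens; pixels are square), "cx", "cy" (the principal point, pixels), "D" ([k1, k2, p1, p2, k3] as OpenCV has them; the pictures are not rectified), "rvec" (rotation vector, rad) and "tvec" (3), from world to camera coordinates, as OpenCV has them. Camera axes: x right, y down, z forward; pixel columns grow to the right and rows downward; lengths in m; the calibration is good to about 2 mm. A picture is of the moment at which its call begins. camera_info takes no time and is no camera call.
- workorder.finish_job(): hands the job in, once; it reports no verdict.
The state is a dict: "time": time; "joint_pos": joint angles; "joint_vel": joint speeds; "effort": joint torques, N m; "ee_pos": TCP position; "tcp_rot": TCP orientation; "contact_force": force on the tool from outside, world axes, zero at the start; "wrist_torque": the same for the moment, N m; "grip_width": finger opening in m.
Only numpy, scipy, OpenCV 4.12 (cv2) and the standard library are available. Lean on these libraries where they do the work, as an engineer would, in place of code of your own. Each camera call takes 0.05 s, during which the arm holds its last target.

### The job

A floor plank is lying in the plank cutter at the length wanted. Slide the length stop along its rail until it rests against the end of the plank, without shifting the plank, then turn the stop's clamp knob clockwise until it is tight so that the stop is locked there. Leave the other things on the table alone.

Things in the scene. Friction and masses are not known exactly. Their poses are not given: they have to be found in the camera images.
- cutter: Plank cutter fixed to the table. Grey deck 260 (x) by 860 mm (y -360 to +500), top 20 mm up. Aluminium fence rail along its y at x = +95, 30 mm wide, top 55 mm up, y -350 to +220. Dark steel cutting head bridges the deck at y 270 to 330, 183 mm high, its lever rising from there to +y, up to 246 mm. Origin: at table height, 70 mm to -y of the deck's centre; z up.
- stop (a joint): Position (m) of the length stop on the rail, 0 to 0.34, growing towards the plank (cutter's +y). Slides with about 1.5 N friction when free; the tight clamp holds it. A steel saddle on the rail (52 by 94 mm, top 75.5 mm above the table) carries a stop plate, 12 mm thick, 50 mm tall, reaching 150 mm from the rail over the deck (to -x).
- stop_face (a point): Point on the front of the stop plate that meets the plank (cutter's x = -4.5, 32 mm above the table). Axes are the cutter's: y points square out of the face towards the plank.
- knob (a joint): Angle (rad) of the clamp knob on the saddle, 0 (loose) to 1.45 (end of thread), growing clockwise seen from above; stays where left. At 0 its bar lies square across the rail, at 1.45 nearly along it. Starts below 0.35. Turning takes about 0.12 N m when loose; bites from about 0.8, tight above 1.1, at up to about 0.25 N m.
- knob_grip (a point): Middle of the knob's grip on its vertical axis, 117.5 mm above the table, over the rail's centreline, 50 mm behind (-y of) the stop face. Grip: black bar 78 mm long (point's x), 16 mm thick (y), from 99.5 to 131.5 mm above the table, on a 20 mm stem over a 34 mm boss with top at 87.5 mm; free all round. Turns with the knob.
- plank_end (a point): Middle of the plank's end face that looks at the stop, 26 mm above the table. The plank is loose, brown wood, 165 mm wide, 500 long, 12 thick, about 1.1 kg, flat on the deck beside the rail, its length along the cutter's y (point's y runs along the plank away from the stop). A push of about 5 N or more on its end can shift it.
- mallet: Bystander: mallet with a black rubber head (68 mm across, 90 mm long) and a wooden handle, lying beyond the cutter. Origin on the table below the handle.
- tapping_block: Bystander: grey tapping block 75 x 120 x 35 mm, beyond the cutter. Origin: centre of its underside.
- offcuts: Bystander: pile of three plank offcuts, 90 x 140 x 36 mm, beyond the cutter. Origin: centre of its underside.
- drink: Bystander: full drink bottle, 68 mm across and 190 mm tall, standing to the right (-y) of the cutter. Origin: centre of its underside.

How it is judged:
By the outcome, as a careful person would: the job done as asked, in the order asked, and still so for the second after the job is handed in, with the robot touching nothing.
It also fails if it takes over 42 s, if anything falls off the work surface, if the arm or the gripper's body presses on something with over 40 N, if the wrist force passes 120 N, or if a joint passes its speed limit or range.

## Working session

There is one attempt and no reset: what is moved stays moved. The work goes in short steps, Python scripts to look and compute and a tool call to move; the robot and the scene stay as the last step left them, time stands still between calls to the robot, and variables do not carry over. Pictures are saved under pics/ and viewed, and the job is handed in when it is done.

Besides the shell and the picture viewer there is one more tool, called after "Call:" as name(argument=value, ...) on one line, values as JSON. apply_moves: Moves the arm, as the interface text tells. Its arguments: {"type":"object","properties":{"increments":{"type":"array","items":{"type":"number"}},"claw":{"type":"number"},"newtons":{"type":"number"}},"required":["increments"]}

```bash
mkdir -p pics; ls
python3 - <<'E'
from plant import readout, cams
import cv2
print(readout.state())
for n in("side","top"):
    print(n,cams.camera_info(n))
    cv2.imwrite(f"pics/{n}0.png",cams.snapshot(n)[:,:,::-1])
E
```

```text
pics
{'time': 0.0, 'joint_pos': array([ 1.24100357e+00,  2.38782080e-01, -1.42713054e-02,  1.31918979e+00,
       -1.53763256e-05,  1.57079700e+00]), 'joint_vel': array([ 0.00059164,  0.00096388, -0.00045489, -0.00111086,  0.00183387,
       -0.00118708]), 'effort': array([ 1.19949433e-03, -5.38780439e+01,  3.46439838e+01,  1.84403843e-02,
       -2.48171420e-05,  1.90362925e-08]), 'ee_pos': array([0.16996675, 0.49654659, 0.40407012]), 'tcp_rot': array([-1.11166151e-04,  1.64150397e-01,  9.86435058e-01, -7.14873858e-04]), 'contact_force': array([ 0.12085368,  0.17274806, -0.10517361]), 'wrist_torque': array([ 0.00044283, -0.00374245, -0.02926771]), 'grip_width': 0.08540717190240804}
side {'vfov': 42.77831235265071, 'cx': 260.07486652651875, 'cy': 187.9300697751615, 'D': array([-0.09166822,  0.        ,  0.        ,  0.        ,  0.        ]), 'rvec': array([ 2.14954223, -0.71095428,  0.31097298]), 'tvec': array([-0.55484057,  0.25573818,  1.26595119])}
top {'vfov': 51.73114064371404, 'cx': 249.60761210186146, 'cy': 199.26959480674992, 'D': array([-0.13210196,  0.        ,  0.        ,  0.        ,  0.        ]), 'rvec': array([ 2.17818649, -2.12148345,  0.1833486 ]), 'tvec': array([-0.14626766,  0.60690752,  1.15008791])}
```

View pics/side0.png

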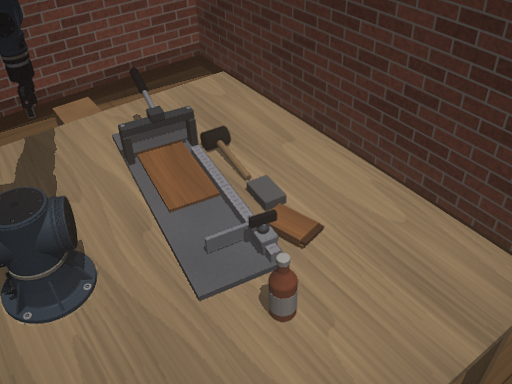

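View pics/top0.png

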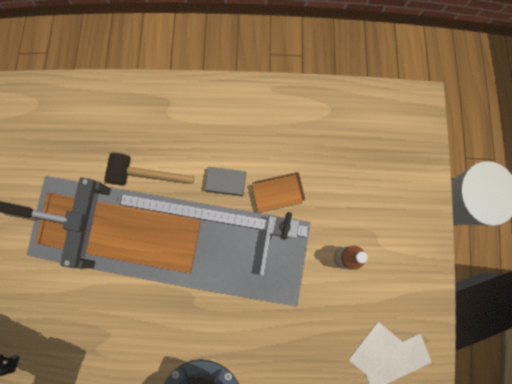

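Run:
```python
import cv2
s=cv2.imread("pics/side0.png");t=cv2.imread("pics/top0.png")
cv2.imwrite("pics/s1.png",cv2.resize(s[150:350,150:400],None,fx=3,fy=3,interpolation=cv2.INTER_CUBIC))
cv2.imwrite("pics/t1.png",cv2.resize(t[120:320,230:480],None,fx=3,fy=3,interpolation=cv2.INTER_CUBIC))
```

```text
(no output)
```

View pics/s1.png

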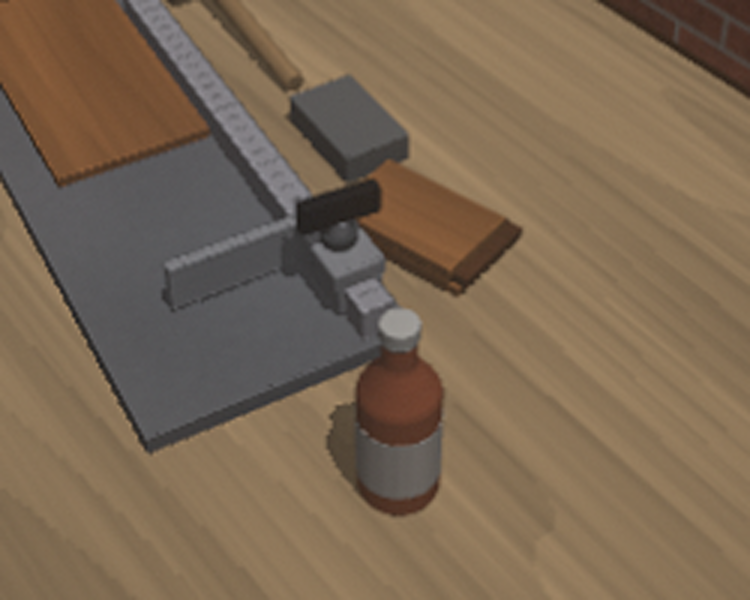

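View pics/t1.png

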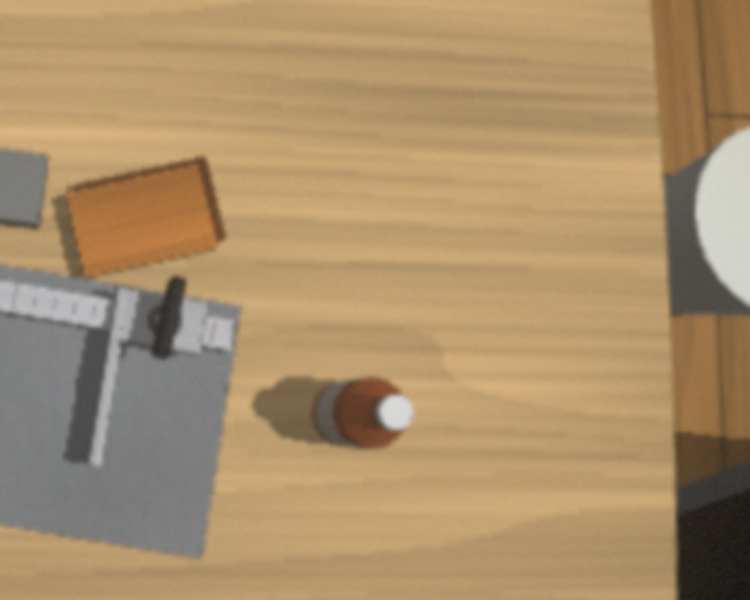

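```bash
cat > h.py <<'E'
import numpy as np, cv2
from plant import readout,cams,workorder
def cam(n):
    i=cams.camera_info(n); f=192/np.tan(np.radians(i["vfov"])/2)
    K=np.array([[f,0,i["cx"]],[0,f,i["cy"]],[0,0,1]]); return K,i["D"],i["rvec"],i["tvec"]
def proj(n,P):
    K,D,r,t=cam(n); return cv2.projectPoints(np.array(P,float).reshape(-1,3),r,t,K,D)[0].reshape(-1,2)
def atz(n,uv,z):
    K,D,r,t=cam(n); R=cv2.Rodrigues(r)[0]
    q=cv2.undistortPoints(np.array(uv,float).reshape(-1,1,2),K,D).reshape(-1,2)
    d=np.c_[q,np.ones(len(q))]@R; c=-R.T@t
    z=np.broadcast_to(z,len(q))
    return c+d*((z-c[2])/d[:,2])[:,None]
E
python3 - <<'E'
import cv2
s=cv2.imread("pics/side0.png");t=cv2.imread("pics/top0.png")
cv2.imwrite("pics/s2.png",cv2.resize(s[50:250,80:280],None,fx=3,fy=3,interpolation=cv2.INTER_CUBIC))
cv2.imwrite("pics/t2.png",cv2.resize(t[150:310,10:260],None,fx=3,fy=3,interpolation=cv2.INTER_CUBIC))
cv2.imwrite("pics/t3.png",cv2.resize(t[190:310,190:320],None,fx=5,fy=5,interpolation=cv2.INTER_CUBIC))
E
```

```text
(no output)
```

View pics/t2.png

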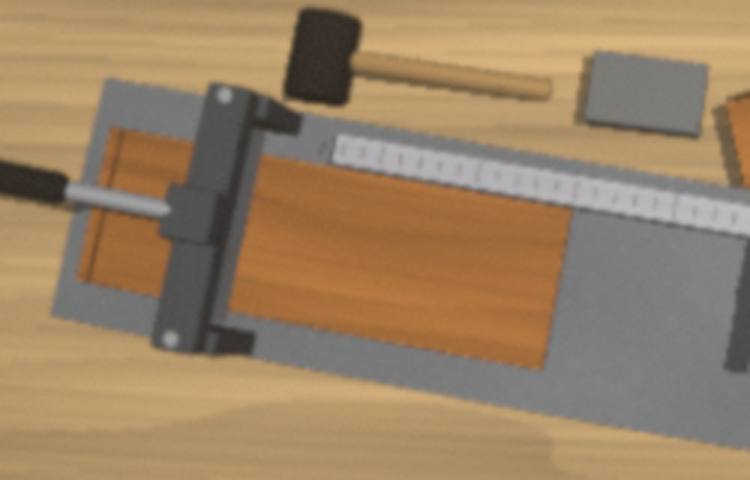

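View pics/t3.png

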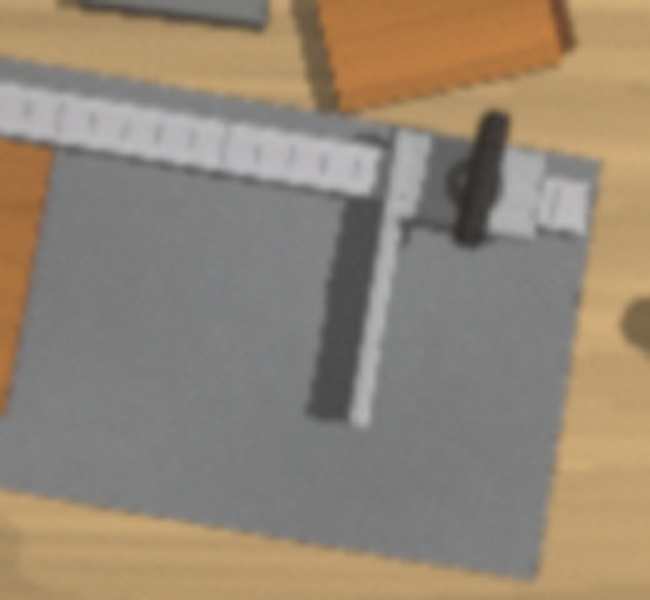

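View pics/s2.png

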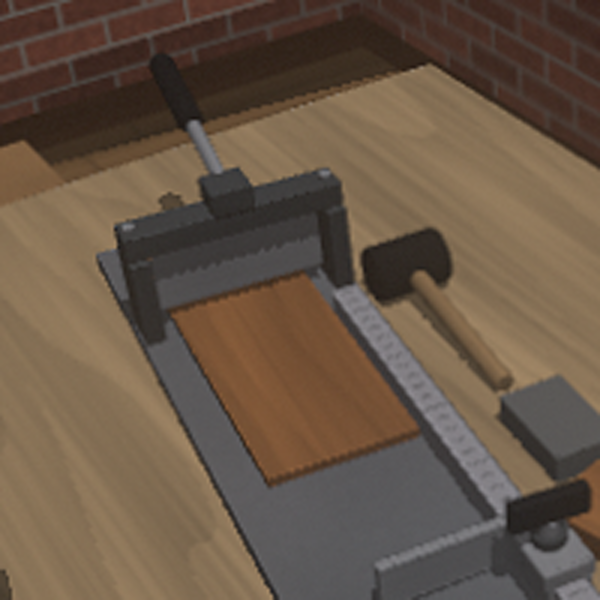

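```bash
cat > fit.py <<'E'
from h import *
from scipy.optimize import least_squares
def C(p,P):
    P=np.array(P,float);c,s=np.cos(p[2]),np.sin(p[2])
    return np.c_[p[0]+c*P[:,0]-s*P[:,1],p[1]+s*P[:,0]+c*P[:,1],P[:,2]]
top=np.array([[310,221.8],[297.2,305.8],[45.5,175.8],[27.2,255.2]])
L=[[.13,-.36,.02],[-.13,-.36,.02],[.13,.5,.02],[-.13,.5,.02]]
side=np.array([[199.8,296.5],[112.2,134.8]]); LS=[[-.13,-.36,.02],[-.13,.5,.02]]
w=atz("top",top,.02); print(w)
f=lambda p:np.r_[(proj("top",C(p,L))-top).ravel(),(proj("side",C(p,LS))-side).ravel()]
best=min((least_squares(f,[.45,0,a]) for a in (-.5,0,.5,3)),key=lambda r:r.cost)
p=best.x; print("cutter",p,best.fun.round(2))
np.save("p.npy",p)
def inv(W):
    W=np.atleast_2d(W);c,s=np.cos(p[2]),np.sin(p[2]);d=W[:,:2]-p[:2]
    return np.c_[c*d[:,0]+s*d[:,1],-s*d[:,0]+c*d[:,1],W[:,2]]
pr=lambda s,n,uv,z:print(s,inv(atz(n,uv,z)).round(4).tolist())
pr("plank top",'top',[[200.2,219.2],[190.8,272.5]],.032)
pr("plank side",'side',[[169.8,211],[219.2,194.2]],.032)
pr("plate tip top-front corner; -> z72",'top',[[259.8,274.9],[264,274.9]],.072)
pr("bar ends top",'top',[[289,212.7],[284,238.3]],.1315)
pr("bar bottom edge ends side",'side',[[149.5+302/3,149.5+234/3],[149.5+378/3,149.5+210/3]],.0995)
pr("saddle rear end top",'top',[[190+541/5,190+180/5],[190+533/5,190+240/5]],.0755)
pr("plate tip side top front",'side',[[149.5+165/3,149.5+263/3]],.072)
pr("plate tip side bottom rear",'side',[[149.5+172/3,149.5+308/3]],.022)
pr("drink",'side',[[149.5+399/3,149.5+505/3]],.0)
E
python3 fit.py
```

```text
[[ 0.54964506 -0.3189129   0.02      ]
 [ 0.29410964 -0.28213404  0.02      ]
 [ 0.67287356  0.52754712  0.02      ]
 [ 0.41730969  0.56465607  0.02      ]]
cutter [ 0.4743078   0.0533523  -0.14330213] [ 0.84 -0.6   0.74 -0.03 -0.56 -0.47 -0.63  0.05 -0.59  0.26 -0.4  -0.62]
plank top [[0.0774, -0.0243, 0.032], [-0.0852, -0.0257, 0.032]]
plank side [[-0.0879, -0.0323, 0.032], [0.0715, -0.0325, 0.032]]
plate tip top-front corner; -> z72 [[-0.056, -0.2285, 0.072], [-0.054, -0.2405, 0.072]]
bar ends top [[0.1294, -0.2781, 0.1315], [0.0562, -0.2754, 0.1315]]
bar bottom edge ends side [[0.0571, -0.2756, 0.0995], [0.1298, -0.2808, 0.0995]]
saddle rear end top [[0.1028, -0.3164, 0.0755], [0.0672, -0.3171, 0.0755]]
plate tip side top front [[-0.053, -0.2235, 0.072]]
plate tip side bottom rear [[-0.0542, -0.2304, 0.022]]
drink [[0.0264, -0.5005, 0.0]]
```

Call:
apply_moves(increments=[-34, -34, 0, 0, 0, 0, -34, -34, 0, 0, 0, 0, -34, -34, 0, 0, 0, 0, -34, -34, 0, 0, 0, 0, -34, -34, 0, 0, 0, 0, -34, -34, 0, 0, 0, 0, -34, -34, 0, 0, 0, 0, -34, -34, 0, 0, 0, 0], claw=100, newtons=40)

```text
time: 0.9
ee_pos: [0.342, 0.1443, 0.4014]
tcp_rot: [-0.001, 0.159, 0.987, -0.002]
contact_force: [1.6, 0.3, -0.3]
grip_width: 0.0853
```

```bash
cat > st.py <<'E'
import sys
from h import *
from scipy.spatial.transform import Rotation as Ro
p=np.load("p.npy"); s=readout.state(); q=s["tcp_rot"]
R=Ro.from_quat(q,scalar_first=True).as_matrix()
c,sn=np.cos(p[2]),np.sin(p[2]); d=s["ee_pos"]-[p[0],p[1],0]
ang=np.arctan2(R[1,1],R[0,1])-p[2]-np.pi/2   # tool y angle rel. cutter y (ccw+)
rotc=lambda v:np.array([c*v[0]+sn*v[1],-sn*v[0]+c*v[1],v[2]])
print("t",round(s["time"],2),"cutter tcp mm",(rotc(d)*1000).round(1),"jawang",round(ang,3),"zdir",R[:,2].round(3),"F",rotc(s["contact_force"]).round(2),"M",s["wrist_torque"].round(3),"grip",round(s["grip_width"]*1000,1))
print("j",s["joint_pos"].round(3))
if len(sys.argv)>3:
    t=np.array([float(a) for a in sys.argv[1:4]])/1000 # target cutter
    e=t-rotc(d); w=np.array([c*e[0]-sn*e[1],sn*e[0]+c*e[1],e[2]])
    print("to target, tool mm",(R.T@w*1000).round(1))
# level correction
v=R.T@np.array([0,0,-1.]); print("tilt fix rotvec tool",np.cross([0,0,1],v).round(4))
E
python3 st.py 95 -277 300
```

```text
t 0.9 cutter tcp mm [-143.9   71.1  401.4] jawang -0.175 zdir [-0.002 -0.003 -1.   ] F [ 1.57  0.57 -0.28] M [-0.013 -0.054  0.022] grip 85.3
j [ 0.4   -0.024 -0.325  1.272 -0.002  0.718]
to target, tool mm [-296.  -300.8  102.3]
tilt fix rotvec tool [-0.0035 -0.0005  0.    ]
```

Call:
apply_moves(increments=[-34, -35, 0, 0, 0, 0, -34, -35, 0, 0, 0, 0, -34, -35, 0, 0, 0, 0, -34, -35, 0, 0, 0, 0, -34, -35, 0, 0, 0, 0, -34, -35, 0, 0, 0, 0, -34, -35, 0, 0, 0, 0, -30, -30, 10, 0, 0, -0.12])

```text
time: 1.7
ee_pos: [0.5104, -0.2136, 0.3925]
tcp_rot: [0.001, 0.1, 0.995, -0.001]
contact_force: [0.9, 0.6, 0.6]
grip_width: 0.085
```

```bash
python3 st.py 95 -277 300
```

```text
t 1.7 cutter tcp mm [  73.8 -259.   392.5] jawang -0.057 zdir [ 0.001 -0.003 -1.   ] F [0.79 0.68 0.61] M [ 0.075 -0.036  0.027] grip 85.0
j [-0.396  0.29   0.027  1.305 -0.002 -0.196]
to target, tool mm [-22.  -16.5  92.5]
tilt fix rotvec tool [-0.0025  0.0017  0.    ]
```

Approach above the knob, then look before descending.

Call:
apply_moves(increments=[-12, -9, 20, 0, 0, 0, -10, -8, 20, 0, 0, 0, 0, 0, 20, 0, 0, 0, 0, 0, 20, 0, 0, 0, 0, 0, 12, 0, 0, 0, 0, 0, 0, 0, 0, 0, 0, 0, 0, 0, 0, 0, 0, 0, 0, 0, 0, 0])

```text
time: 2.5
ee_pos: [0.5307, -0.2426, 0.2933]
tcp_rot: [-0.001, 0.101, 0.995, -0.001]
contact_force: [-0.2, 0.3, -0.2]
grip_width: 0.0855
```

```bash
python3 st.py 95 -277 272
python3 - <<'E'
from h import *
a=cams.snapshot("side")[150:300,200:340,::-1];b=cams.snapshot("top")[160:310,220:360,::-1]
cv2.imwrite("pics/m1.png",np.hstack([cv2.resize(i,None,fx=2.8,fy=2.8,interpolation=cv2.INTER_CUBIC) for i in(a,b)]))
E
```

```text
t 2.5 cutter tcp mm [  98.  -284.8  293.3] jawang -0.059 zdir [-0.003 -0.002 -1.   ] F [-0.22  0.3  -0.17] M [-0.018  0.009 -0.046] grip 85.5
j [-0.428  0.394 -0.078  1.1   -0.003 -0.225]
to target, tool mm [ 3.4  7.7 21.3]
tilt fix rotvec tool [-0.0023 -0.0025  0.    ]
```

View pics/m1.png

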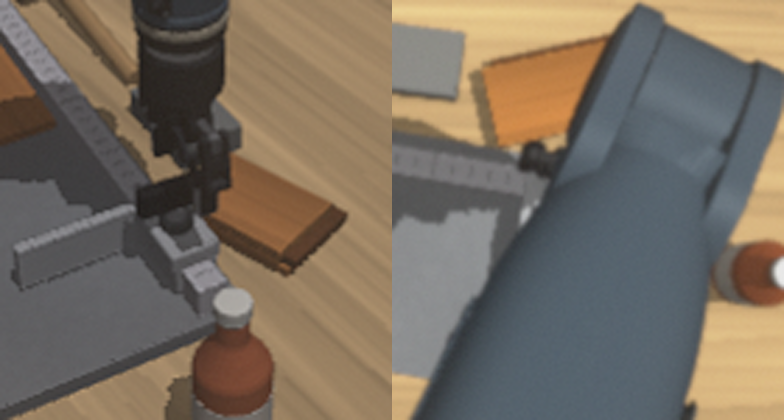

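Run:
```python
from h import *
from scipy.spatial.transform import Rotation as Ro
s=readout.state();R=Ro.from_quat(s["tcp_rot"],scalar_first=True).as_matrix()
o=lambda x,y,z:s["ee_pos"]+R@np.array([x,y,z])/1000
P=[o(0,0,155),o(0,-43,160),o(0,43,160),o(0,0,101),o(38,43,101),o(-38,43,101),o(38,-43,101),o(-38,-43,101)]
p=np.load("p.npy");c,sn=np.cos(p[2]),np.sin(p[2])
k=lambda x,y,z:[p[0]+(c*x-sn*y)/1000,p[1]+(sn*x+c*y)/1000,z/1000]
P+=[k(95,-277,131.5),k(56,-275,131.5),k(134,-279,131.5)]
u=proj("side",P);print(((u-[200,150])*2.8).round())
```

```text
[[183. 177.]
 [203. 210.]
 [164. 154.]
 [182. 132.]
 [124. 117.]
 [200.  94.]
 [163. 173.]
 [242. 148.]
 [176. 179.]
 [138. 192.]
 [214. 167.]]
```

Run:
```python
from h import *
a=cams.snapshot("side")
cv2.imwrite("pics/m2.png",cv2.resize(a[170:250,230:300,::-1],None,fx=8,fy=7,interpolation=cv2.INTER_CUBIC))
```

```text
(no output)
```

View pics/m2.png

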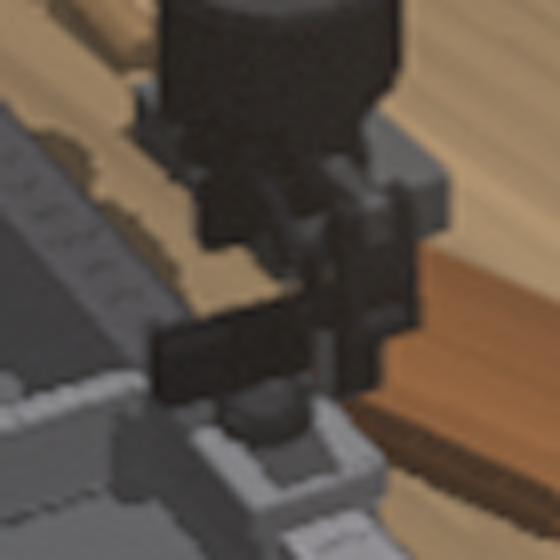

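Call:
apply_moves(increments=[3, 7, 0, 0, 0, 0, 0, 0, 11, 0, 0, 0, 0, 0, 10, 0, 0, 0, 0, 0, 0, 0, 0, 0, 0, 0, 0, 0, 0, 0, 0, 0, 0, 0, 0, 0, 0, 0, 0, 0, 0, 0, 0, 0, 0, 0, 0, 0])

```text
time: 3.45
ee_pos: [0.5292, -0.2343, 0.2716]
tcp_rot: [-0.0, 0.101, 0.995, -0.001]
contact_force: [0.2, -0.6, -0.2]
grip_width: 0.0856
```

```bash
python3 st.py 95 -277 272
```

```text
t 3.45 cutter tcp mm [  95.4 -276.9  271.6] jawang -0.059 zdir [-0.001 -0.003 -1.   ] F [ 0.32 -0.51 -0.25] M [ 0.026 -0.002 -0.013] grip 85.6
j [-0.416  0.402 -0.126  1.042 -0.003 -0.214]
to target, tool mm [ 0.4 -0.1 -0.4]
tilt fix rotvec tool [-0.0027 -0.0003  0.    ]
```

Call:
apply_moves(increments=[0, 0, 0, 0, 0, 0, 0, 0, 0, 0, 0, 0, 0, 0, 0, 0, 0, 0, 0, 0, 0, 0, 0, 0, 0, 0, 0, 0, 0, 0, 0, 0, 0, 0, 0, 0, 0, 0, 0, 0, 0, 0, 0, 0, 0, 0, 0, 0], claw=0, newtons=25)

```text
time: 4.25
ee_pos: [0.5293, -0.2345, 0.2723]
tcp_rot: [0.0, 0.101, 0.995, -0.001]
contact_force: [-0.1, 0.5, -0.7]
grip_width: 0.0175
```

```bash
python3 st.py 95 -277 272
```

```text
t 4.25 cutter tcp mm [  95.6 -277.1  272.3] jawang -0.059 zdir [ 0.    -0.003 -1.   ] F [-0.13  0.47 -0.71] M [ 0.058 -0.007  0.026] grip 17.5
j [-0.416  0.401 -0.126  1.043 -0.003 -0.214]
to target, tool mm [0.6 0.  0.3]
tilt fix rotvec tool [-0.0029  0.0008  0.    ]
```

Call:
apply_moves(increments=[0.2, 4, 0, 0, 0, 0, 0.6, 10, 0, 0, 0, 0, 0.6, 10, 0, 0, 0, 0, 0.6, 10, 0, 0, 0, 0, 0.6, 10, 0, 0, 0, 0, 0.6, 10, 0, 0, 0, 0, 0.6, 10, 0, 0, 0, 0, 0.6, 10, 0, 0, 0, 0])

```text
time: 5.05
ee_pos: [0.5407, -0.1555, 0.2722]
tcp_rot: [0.0, 0.102, 0.995, -0.002]
contact_force: [0.7, -2.1, 0.8]
grip_width: 0.0172
```

```bash
python3 st.py 95 -80 272
```

```text
t 5.05 cutter tcp mm [  95.5 -197.3  272.2] jawang -0.06 zdir [ 0.    -0.005 -1.   ] F [ 0.98 -1.95  0.84] M [-0.385  0.056  0.018] grip 17.2
j [-0.279  0.375 -0.167  1.026 -0.005 -0.076]
to target, tool mm [  7.6 117.   -0.3]
tilt fix rotvec tool [-0.0047  0.0015  0.    ]
```

Call:
apply_moves(increments=[0.7, 13, 0, 0, 0, 0, 0.7, 13, 0, 0, 0, 0, 0.7, 13, 0, 0, 0, 0, 0.7, 13, 0, 0, 0, 0, 0.7, 13, 0, 0, 0, 0, 0.7, 13, 0, 0, 0, 0, 0.7, 13, 0, 0, 0, 0, 0, 4, 0, 0, 0, 0])

```text
time: 5.85
ee_pos: [0.5559, -0.0515, 0.2722]
tcp_rot: [0.0, 0.101, 0.995, -0.002]
contact_force: [-2.4, -1.7, 4.0]
grip_width: 0.0177
```

```bash
python3 st.py 95 -80 272
python3 - <<'E'
from h import *
a=cams.snapshot("side")[140:260,150:290,::-1];b=cams.snapshot("top")[180:300,160:300,::-1]
cv2.imwrite("pics/m3.png",np.hstack([cv2.resize(i,None,fx=2.8,fy=2.8,interpolation=cv2.INTER_CUBIC) for i in(a,b)]))
E
```

```text
t 5.85 cutter tcp mm [ 95.8 -92.2 272.2] jawang -0.059 zdir [ 0.    -0.004 -1.   ] F [-2.11 -2.    3.97] M [-0.262  0.442  0.021] grip 17.7
j [-0.091  0.369 -0.177  1.024 -0.004  0.111]
to target, tool mm [ 1.5 12.1  0.1]
tilt fix rotvec tool [-0.0043  0.0011  0.    ]
```

View pics/m3.png

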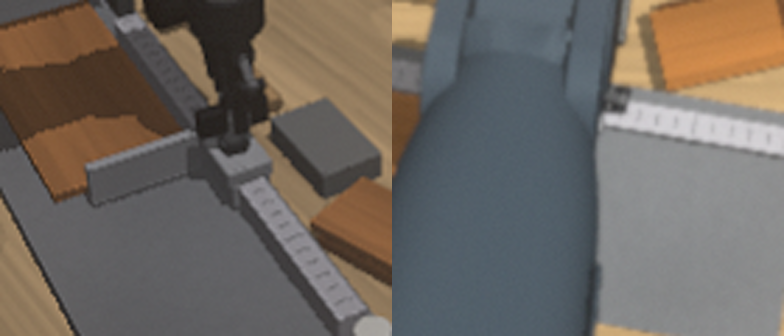

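Call:
apply_moves(increments=[0, 1, 0, 0, 0, 0, 0.1, 1, 0, 0, 0, 0, 0, 1, 0, 0, 0, 0, 0.1, 1, 0, 0, 0, 0, 0, 1, 0, 0, 0, 0, 0.1, 1, 0, 0, 0, 0, 0, 0, 0, 0, 0, 0, 0, 0, 0, 0, 0, 0])

```text
time: 6.75
ee_pos: [0.5566, -0.0476, 0.2722]
tcp_rot: [0.0, 0.102, 0.995, -0.002]
contact_force: [-1.5, -0.8, 3.9]
grip_width: 0.0176
```

```bash
python3 st.py 95 -80 272
```

```text
t 6.75 cutter tcp mm [ 95.8 -88.1 272.2] jawang -0.061 zdir [-0.    -0.005 -1.   ] F [-1.37 -0.97  3.93] M [-0.241  0.362  0.016] grip 17.6
j [-0.084  0.37  -0.176  1.025 -0.005  0.12 ]
to target, tool mm [1.3 8.1 0.1]
tilt fix rotvec tool [-0.0048  0.0008  0.    ]
```

Call:
apply_moves(increments=[0, 1, 0, 0, 0, 0, 0.1, 1, 0, 0, 0, 0, 0, 1, 0, 0, 0, 0, 0.1, 1, 0, 0, 0, 0, 0, 0.7, 0, 0, 0, 0, 0, 0.7, 0, 0, 0, 0, 0, 0.7, 0, 0, 0, 0, 0, 0.7, 0, 0, 0, 0])

```text
time: 7.55
ee_pos: [0.5577, -0.0403, 0.2722]
tcp_rot: [-0.0, 0.102, 0.995, -0.003]
contact_force: [-2.4, -1.8, 4.5]
grip_width: 0.0173
```

```bash
python3 st.py 95 -80 272;  python3 - <<'E'
from h import *
a=cams.snapshot("side")
cv2.imwrite("pics/side_a.png",a[:,:,::-1])
cv2.imwrite("pics/m4.png",cv2.resize(a[170:230,155:255,::-1],None,fx=8,fy=8,interpolation=cv2.INTER_CUBIC))
E
```

```text
t 7.55 cutter tcp mm [ 95.9 -80.8 272.2] jawang -0.061 zdir [-0.001 -0.005 -1.   ] F [-2.08 -2.09  4.54] M [-0.202  0.478 -0.006] grip 17.3
j [-0.071  0.371 -0.174  1.026 -0.005  0.133]
to target, tool mm [1.  0.8 0.2]
tilt fix rotvec tool [-0.0051  0.0005  0.    ]
```

View pics/m4.png

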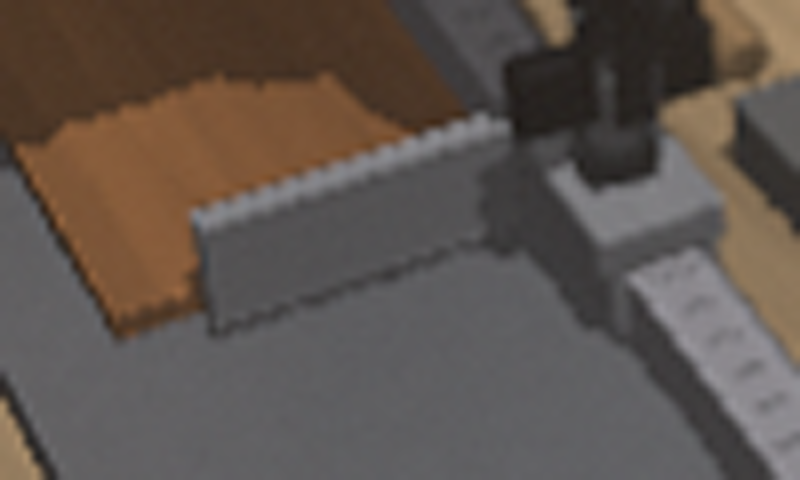

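Call:
apply_moves(increments=[0, 0.6, 0, 0, 0, 0, 0, 0.6, 0, 0, 0, 0, 0, 0.6, 0, 0, 0, 0, 0, 0.6, 0, 0, 0, 0, 0, 0.6, 0, 0, 0, 0, 0, 0, 0, 0, 0, 0, 0, 0, 0, 0, 0, 0, 0, 0, 0, 0, 0, 0])

```text
time: 8.4
ee_pos: [0.5582, -0.037, 0.2722]
tcp_rot: [-0.0, 0.102, 0.995, -0.003]
contact_force: [-1.4, -0.5, 5.1]
grip_width: 0.0175
```

```bash
python3 st.py 95 -80 272
```

```text
t 8.4 cutter tcp mm [ 96.  -77.4 272.2] jawang -0.061 zdir [-0.001 -0.005 -1.   ] F [-1.34 -0.68  5.05] M [-0.221  0.561 -0.021] grip 17.5
j [-0.065  0.372 -0.173  1.026 -0.005  0.139]
to target, tool mm [ 0.8 -2.6  0.2]
tilt fix rotvec tool [-0.0051  0.0002  0.    ]
```

Call:
apply_moves(increments=[0.2, 0.4, -0.2, 0, 0, 0, 0.2, 0.4, -0.2, 0, 0, 0, 0.1, 0.4, 0, 0, 0, 0, 0, 0.4, 0, 0, 0, 0, 0, 0.4, 0, 0, 0, 0, 0, 0.4, 0, 0, 0, 0, 0, 0, 0, 0, 0, 0, 0, 0, 0, 0, 0, 0])

```text
time: 9.2
ee_pos: [0.5585, -0.0344, 0.2722]
tcp_rot: [-0.0, 0.102, 0.995, -0.003]
contact_force: [-1.5, -1.4, 2.1]
grip_width: 0.0169
```

```bash
python3 st.py 95 -80 272
```

```text
t 9.2 cutter tcp mm [ 95.9 -74.8 272.2] jawang -0.061 zdir [-0.001 -0.005 -1.   ] F [-1.24 -1.57  2.12] M [-0.254  0.274 -0.015] grip 16.9
j [-0.06   0.372 -0.173  1.026 -0.005  0.144]
to target, tool mm [ 0.6 -5.2  0.2]
tilt fix rotvec tool [-0.0051  0.0004  0.    ]
```

Run:
```python
from h import *
a=cams.snapshot("side")
cv2.imwrite("pics/m5.png",cv2.resize(a[170:230,155:255,::-1],None,fx=8,fy=8,interpolation=cv2.INTER_CUBIC))
```

```text
(no output)
```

View pics/m5.png

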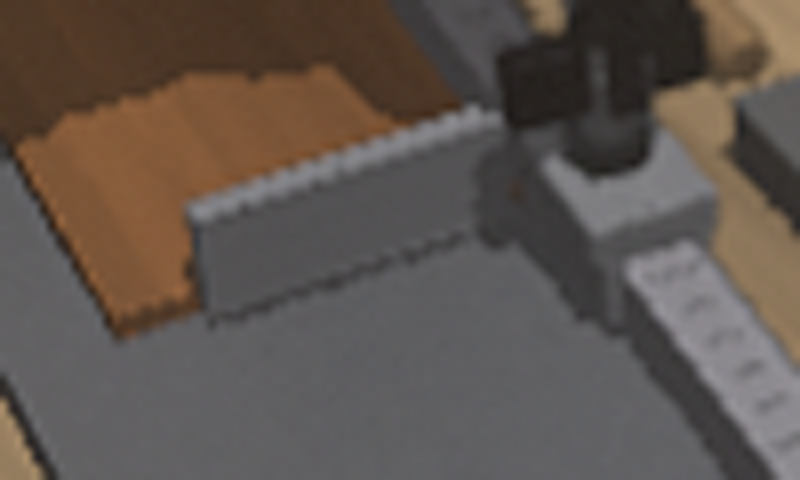

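Call:
apply_moves(increments=[0.2, 0.3, -0.2, 0, 0, 0, 0.1, 0.3, 0, 0, 0, 0, 0, 0.3, 0, 0, 0, 0, 0, 0, 0, 0, 0, 0, 0, 0, 0, 0, 0, 0, 0, 0, 0, 0, 0, 0, 0, 0, 0, 0, 0, 0, 0, 0, 0, 0, 0, 0])

```text
time: 10.05
ee_pos: [0.5586, -0.0334, 0.2722]
tcp_rot: [0.0, 0.102, 0.995, -0.003]
contact_force: [-0.7, -1.3, 2.5]
grip_width: 0.0176
```

```bash
python3 st.py 95 -80 272
```

```text
t 10.05 cutter tcp mm [ 95.8 -73.9 272.2] jawang -0.061 zdir [-0.    -0.005 -1.   ] F [-0.55 -1.44  2.52] M [-0.223  0.193  0.007] grip 17.6
j [-0.059  0.372 -0.173  1.026 -0.005  0.146]
to target, tool mm [ 0.4 -6.2  0.3]
tilt fix rotvec tool [-0.0051  0.0007  0.    ]
```

Call:
apply_moves(increments=[0.1, 0.3, 0, 0, 0, 0, 0, 0.3, 0, 0, 0, 0, 0, 0.3, 0, 0, 0, 0, 0, 0.3, 0, 0, 0, 0, 0, 0, 0, 0, 0, 0, 0, 0, 0, 0, 0, 0, 0, 0, 0, 0, 0, 0, 0, 0, 0, 0, 0, 0])

```text
time: 10.85
ee_pos: [0.5587, -0.0329, 0.2723]
tcp_rot: [0.0, 0.102, 0.995, -0.004]
contact_force: [-1.6, -3.5, 1.0]
grip_width: 0.0173
```

```bash
python3 st.py 95 -80 272
```

```text
t 10.85 cutter tcp mm [ 95.8 -73.3 272.3] jawang -0.062 zdir [-0.001 -0.007 -1.   ] F [-1.05 -3.74  1.01] M [-0.653  0.211  0.063] grip 17.3
j [-0.057  0.372 -0.173  1.026 -0.007  0.148]
to target, tool mm [ 0.4 -6.7  0.3]
tilt fix rotvec tool [-0.0073  0.001   0.    ]
```

Call:
apply_moves(increments=[0, 0, 0, 0, 0, 0, 0, 0, 0, 0, 0, 0, 0, 0, 0, 0, 0, 0, 0, 0, 0, 0, 0, 0, 0, 0, 0, 0, 0, 0, 0, 0, 0, 0, 0, 0, 0, 0, 0, 0, 0, 0, 0, 0, 0, 0, 0, 0], claw=24, newtons=60)

```text
time: 11.65
ee_pos: [0.5587, -0.0326, 0.2721]
tcp_rot: [0.0, 0.102, 0.995, -0.003]
contact_force: [-0.8, -3.0, 1.0]
grip_width: 0.0199
```

```bash
python3 st.py 95 -73.5 272;  python3 - <<'E'
from h import *
a=cams.snapshot("side")
cv2.imwrite("pics/m6.png",cv2.resize(a[170:230,155:255,::-1],None,fx=8,fy=8,interpolation=cv2.INTER_CUBIC))
E
```

```text
t 11.65 cutter tcp mm [ 95.8 -73.  272.1] jawang -0.062 zdir [-0.001 -0.007 -1.   ] F [-0.35 -3.13  0.99] M [-0.58   0.119  0.017] grip 19.9
j [-0.057  0.372 -0.173  1.026 -0.007  0.148]
to target, tool mm [ 0.8 -0.5  0.1]
tilt fix rotvec tool [-0.0066  0.0007  0.    ]
```

View pics/m6.png

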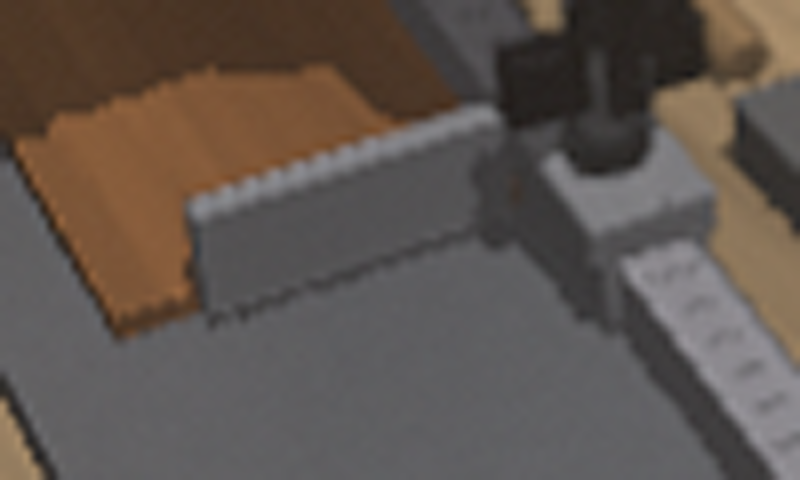

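Call:
apply_moves(increments=[0, -0.5, 0, 0, 0, 0, 0, -0.5, 0, 0, 0, 0, 0, 0, 0, 0, 0, 0, 0, 0, 0, 0, 0, 0, 0, 0, 0, 0, 0, 0, 0, 0, 0, 0, 0, 0, 0, 0, 0, 0, 0, 0, 0, 0, 0, 0, 0, 0], claw=26)

```text
time: 12.5
ee_pos: [0.5587, -0.0327, 0.2719]
tcp_rot: [0.0, 0.102, 0.995, -0.002]
contact_force: [-0.5, 0.5, 0.0]
grip_width: 0.0225
```

```bash
python3 st.py 95 -73.5 272
```

```text
t 12.5 cutter tcp mm [ 95.9 -73.1 271.9] jawang -0.061 zdir [-0.    -0.004 -1.   ] F [-0.6   0.4   0.02] M [-0.029  0.009  0.031] grip 22.5
j [-0.058  0.372 -0.174  1.025 -0.004  0.146]
to target, tool mm [ 0.8 -0.4 -0.1]
tilt fix rotvec tool [-0.0038  0.0006  0.    ]
```

Call:
apply_moves(increments=[0.5, -0.4, 0, 0, 0, 0, 0.5, -0.4, 0, 0, 0, 0, 0, 0, 0, 0, 0, 0.08, 0, 0, 0, 0, 0, 0.08, 0, 0, 0, 0, 0, 0.08, 0, 0, 0, 0, 0, 0.08, 0, 0, 0, 0, 0, 0.08, 0, 0, 0, 0, 0, 0.08], claw=24)

```text
time: 13.3
ee_pos: [0.5573, -0.0337, 0.2719]
tcp_rot: [0.001, 0.343, 0.939, -0.002]
contact_force: [1.6, -0.8, -0.2]
grip_width: 0.0205
```

```bash
python3 st.py 95 -73.5 272
```

```text
t 13.3 cutter tcp mm [ 94.6 -74.3 271.9] jawang -0.558 zdir [-0.    -0.004 -1.   ] F [ 1.69 -0.57 -0.16] M [-0.127  0.001  0.088] grip 20.5
j [-0.059  0.37  -0.177  1.024 -0.004  0.642]
to target, tool mm [ 0.1  0.9 -0.1]
tilt fix rotvec tool [-0.0034  0.0028  0.    ]
```

Call:
apply_moves(increments=[0, 0, 0, 0, 0, 0.08, 0, 0, 0, 0, 0, 0.08, 0, 0, 0, 0, 0, 0.08, 0, 0, 0, 0, 0, 0.08, 0, 0, 0, 0, 0, 0.08, 0, 0, 0, 0, 0, 0.08, 0, 0, 0, 0, 0, 0, 0, 0, 0, 0, 0, 0])

```text
time: 14.1
ee_pos: [0.5568, -0.0342, 0.2719]
tcp_rot: [0.001, 0.565, 0.825, -0.002]
contact_force: [1.1, -1.2, 1.0]
grip_width: 0.0206
```

```bash
python3 st.py 95 -73.5 272;  python3 - <<'E'
from h import *
a=cams.snapshot("side")
cv2.imwrite("pics/m7.png",cv2.resize(a[170:230,155:255,::-1],None,fx=8,fy=8,interpolation=cv2.INTER_CUBIC))
E
```

```text
t 14.1 cutter tcp mm [ 94.2 -74.9 271.9] jawang -1.057 zdir [-0.    -0.005 -1.   ] F [ 1.29 -1.02  0.97] M [-0.078 -0.056 -0.008] grip 20.6
j [-0.06   0.369 -0.178  1.024 -0.005  1.14 ]
to target, tool mm [ 0.8  1.4 -0.1]
tilt fix rotvec tool [-0.0022  0.0044  0.    ]
```

View pics/m7.png

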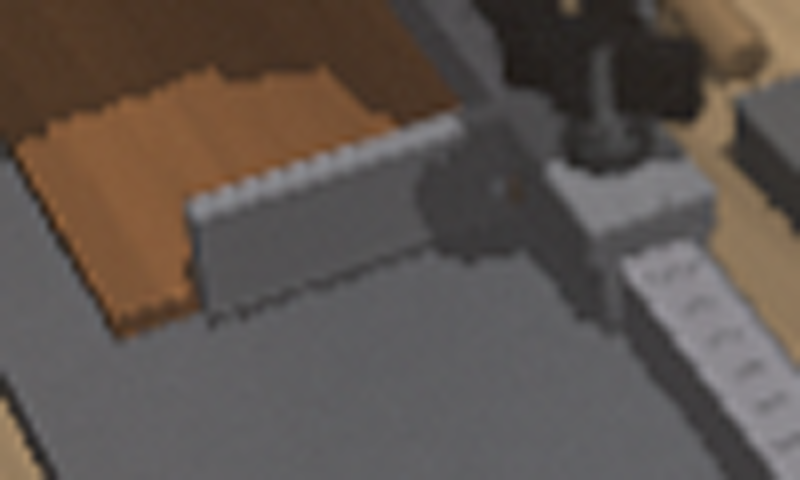

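Call:
apply_moves(increments=[0, 0.4, 0, 0, 0, 0.08, 0, 0, 0, 0, 0, 0.08, 0, 0, 0, 0, 0, 0.08, 0, 0, 0, 0, 0, 0.08, 0, 0, 0, 0, 0, 0.08, 0, 0, 0, 0, 0, 0.08, 0, 0, 0, 0, 0, 0, 0, 0, 0, 0, 0, 0])

```text
time: 14.95
ee_pos: [0.5564, -0.0343, 0.2721]
tcp_rot: [0.001, 0.745, 0.667, -0.003]
contact_force: [0.8, 0.0, 0.3]
grip_width: 0.0207
```

```bash
python3 st.py 95 -73.5 272
```

```text
t 14.95 cutter tcp mm [ 93.8 -75.  272.1] jawang -1.538 zdir [-0.002 -0.006 -1.   ] F [0.77 0.12 0.29] M [-0.08  -0.059  0.073] grip 20.7
j [-0.06   0.369 -0.178  1.025 -0.006  1.622]
to target, tool mm [1.5 1.3 0.1]
tilt fix rotvec tool [-0.0013  0.0058  0.    ]
```

Call:
apply_moves(increments=[0, 0, 0, 0, 0, -0.07, 0, 0, 0, 0, 0, -0.07, 0, 0, 0, 0, 0, 0, 0, 0, 0, 0, 0, 0, 0, 0, 0, 0, 0, 0, 0, 0, 0, 0, 0, 0, 0, 0, 0, 0, 0, 0, 0, 0, 0, 0, 0, 0], claw=0, newtons=40)

```text
time: 15.75
ee_pos: [0.5564, -0.0344, 0.2722]
tcp_rot: [0.001, 0.693, 0.721, -0.003]
contact_force: [0.7, -0.9, -0.1]
grip_width: 0.0173
```

```bash
python3 st.py 95 -73.5 272
```

```text
t 15.75 cutter tcp mm [ 93.8 -75.1 272.2] jawang -1.388 zdir [-0.002 -0.006 -1.   ] F [ 0.83 -0.79 -0.14] M [-0.112  0.008  0.202] grip 17.3
j [-0.06   0.369 -0.178  1.026 -0.006  1.471]
to target, tool mm [1.3 1.4 0.2]
tilt fix rotvec tool [-0.0021  0.0059  0.    ]
```

Call:
apply_moves(increments=[0, 0, 0, 0, 0, 0, 0, 0, 0, 0, 0, 0, 0, 0, 0, 0, 0, 0, 0, 0, 0, 0, 0, 0, 0, 0, 0, 0, 0, 0, 0, 0, 0, 0, 0, 0, 0, 0, -10, 0, 0, 0, 0, 0, -25, 0, 0, 0], claw=100)

```text
time: 16.55
ee_pos: [0.5554, -0.034, 0.3057]
tcp_rot: [-0.001, 0.693, 0.721, -0.005]
contact_force: [-0.4, -0.4, 0.4]
grip_width: 0.0857
```

Call:
apply_moves(increments=[0, 0, -35, 0, 0, 0, 0, 0, -40, 0, 0, 0, 0, 0, -40, 0, 0, 0, 0, 40, -20, 0, 0, 0, 0, 40, 0, 0, 0, 0, 0, 40, 0, 0, 0, 0, 0, 40, 0, 0, 0, 0, 0, 40, 0, 0, 0, 0])

```text
time: 17.35
ee_pos: [0.7536, -0.0254, 0.4613]
tcp_rot: [0.005, 0.693, 0.721, 0.0]
contact_force: [1.8, -0.5, 1.5]
grip_width: 0.0856
```

```bash
python3 st.py 95 -73.5 272;  python3 - <<'E'
from h import *
a=cams.snapshot("side");b=cams.snapshot("top")
cv2.imwrite("pics/sideE.png",a[:,:,::-1]);cv2.imwrite("pics/topE.png",b[:,:,::-1])
cv2.imwrite("pics/m8.png",cv2.resize(a[170:230,155:255,::-1],None,fx=8,fy=8,interpolation=cv2.INTER_CUBIC))
E
```

```text
t 17.35 cutter tcp mm [287.7 -38.  461.3] jawang -1.389 zdir [ 0.007 -0.006 -1.   ] F [ 1.84 -0.22  1.52] M [-0.064 -0.047 -0.03 ] grip 85.6
j [-0.033  0.698  0.889  1.755 -0.006  1.5  ]
to target, tool mm [   1.1 -197.2  187.9]
tilt fix rotvec tool [ 0.0069  0.0061 -0.    ]
```

View pics/m8.png

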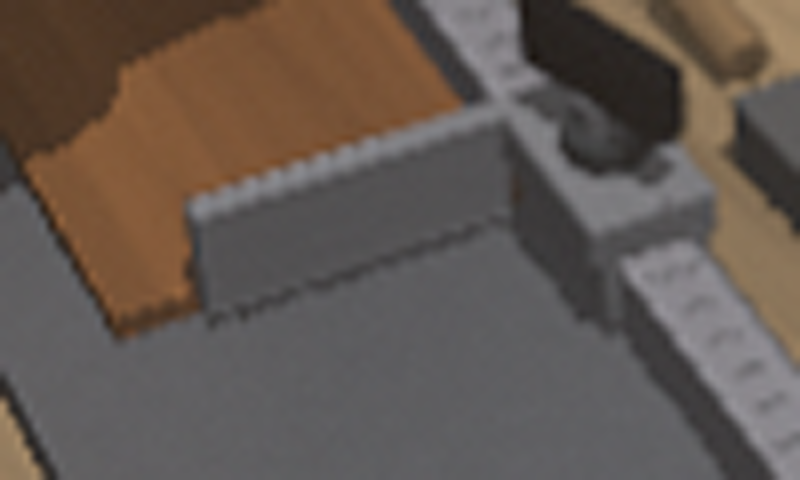

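View pics/topE.png

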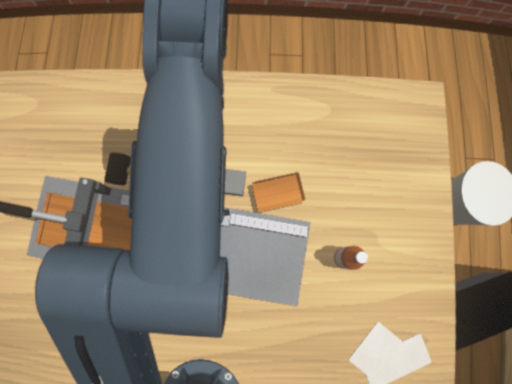

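Call:
apply_moves(increments=[-36, -30, 0, 0, 0, 0, -36, -30, 0, 0, 0, 0, -36, -30, 0, 0, 0, 0, -36, -30, 0, 0, 0, 0, -36, -30, 0, 0, 0, 0, -36, -30, 0, 0, 0, 0, -36, -30, 0, 0, 0, 0, -36, -30, 0, 0, 0, 0])

```text
time: 18.25
ee_pos: [0.5208, -0.3247, 0.4552]
tcp_rot: [0.002, 0.69, 0.724, -0.002]
contact_force: [0.4, -0.9, 0.7]
grip_width: 0.0852
```

```bash
python3 st.py;  python3 - <<'E'
from h import *
b=cams.snapshot("top")
cv2.imwrite("pics/topF.png",b[:,:,::-1])
cv2.imwrite("pics/m9.png",cv2.resize(b[195:285,170:270,::-1],None,fx=6,fy=6,interpolation=cv2.INTER_CUBIC))
E
```

```text
t 18.25 cutter tcp mm [ 100.  -367.5  455.2] jawang -1.379 zdir [ 0.    -0.005 -1.   ] F [ 0.57 -0.83  0.68] M [-0.026 -0.03   0.019] grip 85.2
j [-0.557  0.387  0.329  1.511 -0.004  0.965]
tilt fix rotvec tool [-0.0001  0.0049  0.    ]
```

View pics/m9.png

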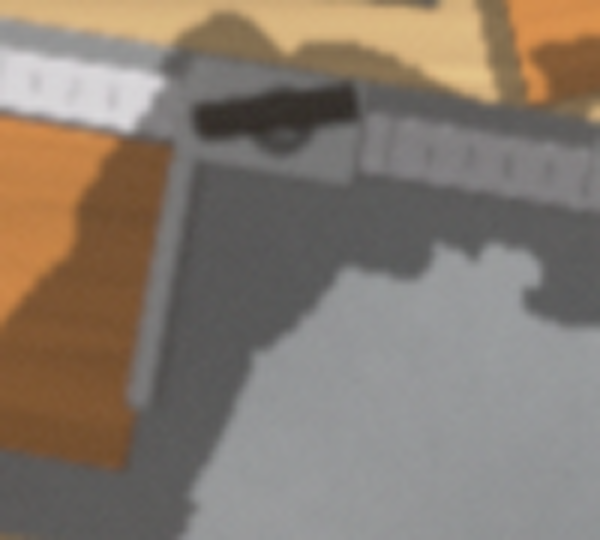

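View pics/topF.png

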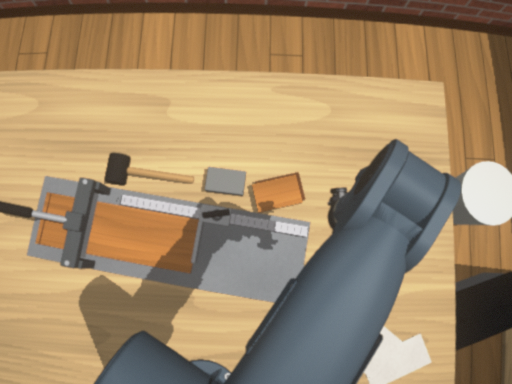

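```bash
cat >> fit.py <<'E'
print('----')
g=lambda u,v:[169.6+u/6,194.6+v/6]
b=inv(atz('top',[g(197,121),g(356,99)],.1315));print(b); d=b[0]-b[1];print("knob angle",np.arctan2(d[1],d[0]), np.pi/2-abs(np.arctan2(d[0],d[1])))
pr("plank corner now",'top',[g(123,469)],.032)
pr("plate front tip, z72",'top',[g(130,403)],.072)
E
python3 fit.py|sed -n '/----/,$p'
python3 - <<'E'
import cv2,numpy as np
a=cv2.imread('pics/side0.png').astype(np.float32);b=cv2.imread('pics/sideE.png').astype(np.float32)
# plank near corner patch shift
print(cv2.phaseCorrelate(cv2.cvtColor(a[202:218,160:178],6),cv2.cvtColor(b[202:218,160:178],6)))
a=cv2.imread('pics/top0.png').astype(np.float32);b=cv2.imread('pics/topF.png').astype(np.float32)
print(cv2.phaseCorrelate(cv2.cvtColor(a[200:260,36:72],6),cv2.cvtColor(b[200:260,36:72],6)))
E
```

```text
----
[[ 0.08247787 -0.04022797  0.1315    ]
 [ 0.10525789 -0.11139122  0.1315    ]]
knob angle 1.8805983787518517 1.2609942748379415
plank corner now [[-0.0863, -0.0238, 0.032]]
plate front tip, z72 [[-0.0525, -0.0262, 0.072]]
((0.022558091732530983, 0.03881266553208462), 0.9664162144892745)
((0.07906144306916829, 0.06848440096972297), 0.983934713293005)
```

```bash
python3 -c "
from plant import workorder;print(workorder.finish_job())"
```

```text
the job is handed in; nothing more can be done
None
```

I slid the length stop about 202 mm along the rail to the plank's end, turned the clamp knob clockwise until tight, backed the arm off, and handed the job in at about 18.3 s.

- **Stop against the plank:** When it met the plank, the push on the tool rose from about 1.5 N to 3.7 N and the motion stalled. The gripper's position puts the stop face at cutter y of about -24.4 mm; the top camera puts the plank end at about -24 mm. Reading the plate directly in the last top picture gave -26.2 mm, but that same reading was about 1.7 mm off at the start. My early side-camera readings implied about 10 mm less travel than was actually needed; I took those as poor readings, so contact rests mainly on the force.
- **Plank not moved:** Comparing before and after pictures, the plank shifted by less than 0.1 pixel.
- **Knob tight:** The gripper closed on the bar at about 1.39 rad, but the top picture afterwards read about 1.26–1.30 rad. The two disagree by about 0.1 rad, but both are above the 1.1 rad tight threshold. I did not tug the stop to test the lock.
- **Other things:** The mallet, tapping block, offcuts and drink look untouched in the last top picture. The gripper was well clear of everything at hand-in.

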